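# Hold the viewing lamp's sprung shutter at half aperture on a sample jar

### The arm

A 6-joint arm with a two-finger parallel gripper is mounted at the origin on the work surface. World frame = base frame: x ahead of the robot, y to its left, z up, the work surface at z = 0. Lengths are in m, angles in rad, forces in N, time in s.
With the tool pointing down it reaches from about 0.4 to 0.825 m from the base axis. Payload 7 kg.
Tool frame: the origin (TCP) lies at the centre of the arm's flange, where the gripper is bolted on; the fingertips stand 178 mm ahead of it and the grasp point (between the pads) lies 159 mm ahead of it; z points along the fingers, y is the direction in which the jaws open and shut (so a half turn about z gives the same grasp; the last joint's range is limited). The gripper opens to 88 mm and grips with 3 to 60 N. Pads are 19 mm wide; open, the fingers measure 130 mm over their backs; the gripper's body (78 mm by 193 mm) begins 47 mm behind the grasp point.
Start: joints at [-0.924, 0.359, 0.012, 0, -1.224, -0.288], TCP at [0.237, -0.632, 0.405] pointing down, gripper open.
Joint ranges: [-3.07, 3.07], [-1.43, 2.12], [-1.02, 1.25], [-3.03, 1.67], [-3.05, -0], [-3.03, 3.03]. Speed limits (rad/s): [2.39, 2.39, 3.01, 3.14, 3.14, 3.14].

### API

Orientations are given as [roll, pitch, yaw] about the fixed x, y, z axes, in that order (R = Rz(yaw) Ry(pitch) Rx(roll)).
In Python, from station import * gives the robot as it stands.
- The arm moves only by the tool send_rows, never from a script. Its argument "motion" is a list of rows, each an object with "offset": the shift along the tool's x, y, z in cm, a list of three; "turn": the turn about the tool's z in degrees. In form: [{"offset": [x, y, z], "turn": turn}, ...]. A call has 1 to 8 rows; each row is the pose to reach, as a shift and turn from the pose commanded when the call began, along the tool's axes at that moment; what a row does not reach only later rows make up. A row lasts 1/10 s, in which the tool goes at most 50 mm and 8.59 degrees, less where a joint would pass 70% of its speed; a pose out of reach is approached as far as the arm can. A call with a gripper value outside its range is refused whole. "hand" is the opening, from -1 (shut) to 1 (fully open), set as the call begins (left out, the last holds). The fingers move at their own pace and stop on an object; "squeeze" is the grip in N (left out, the last holds). Time passes only in rows, so rows that repeat a pose let the fingers close. It gives the time, the measured TCP pose, the force and the opening at its end, in the units of the state.
- get_state(): the state, without advancing time (a new reading comes with each control period).
- grab_frame(name): name is "side" or "top"; returns a dict with "frame" (400x640x3 uint8, blue, green, red), "range_z" (400x640 float32, m along the optical axis (not along the pixel's ray), 0 where there is no reading), "vertical_fov" (degrees; the focal length in pixels is half the picture's height over the tangent of half this angle, whatever the lens; pixels are square), "cx", "cy" (the principal point, pixels), "cam_to_world" (4x4, takes a point from camera to world coordinates). Camera axes: x right, y up, looking along -z (the intrinsics and any distortion apply to the point x, -y, -z); pixel columns grow to the right and rows downward; lengths in m; the calibration is good to about 2 mm. A picture is of the moment at which its call begins.
- job_done(): hands the job in, once; it reports no verdict.
The state is a dict: "t": time; "q": joint angles; "qd": joint speeds; "joint_efforts": joint torques, N m; "eef_pos": TCP position; "ee_rot": TCP orientation; "force": force on the tool from outside, world axes, zero at the start; "moment": the same for the moment, N m; "width": finger opening in m.
Only numpy, scipy, OpenCV 4.12 (cv2) and the standard library are available. Lean on these libraries where they do the work, as an engineer would, in place of code of your own. Each camera call takes 0.05 s, during which the arm holds its last target. There are 200 camera calls.

### The job

Set the squat sample jar upright in the middle of the viewing lamp's round stage, gently, and let go of it. Then slide the lamp's sprung shutter by its upright tab until it is half open, with the tab level with the long middle mark, never opening it all the way, and finish while still holding it there: the spring shuts it if you let go. Leave the jar standing on the stage and the other things on the desk where they are.

Things in the scene. Friction and masses are not known exactly. Their poses are not given: they have to be found in the camera images.
- jar: the sample jar to be set on the stage: squat closed glass jar with a steel screw lid, 52 mm in diameter, 72 mm tall, about 0.2 kg, starting upright on the desk; origin at the centre of its underside, z up. The only short, wide closed jar; it may change places with the ink bottle or the mug
- bench: the viewing lamp, fixed (place and heading vary): grey lamphouse, body x -110 to 0 mm, y -110 to 110, top 130 mm above the desk. Origin on the desk below the middle of its front face; x along the beam towards the stage, y the way the shutter opens, z up. A rail 12 mm high runs to the stage; a spring barrel, 18 mm thick, lies along the face at z 70, y 85 to 168
- half_mark (a point): middle of the long pale mark on the lamphouse's top, 130 mm above the desk: the tab's middle is level with it (same body y, -5 mm) when the shutter is half open. Two shorter marks, 40 mm to either side, show shut (y -45) and fully open (y +35)
- stage (a point): centre of the top of the round aluminium stage: a flat disc of 84 mm diameter, its top 30 mm above the desk, 120 mm in front of the lamphouse's face at body y -45; same axes as the viewing lamp
- tab (a point): middle of the black upright tab on top of the shutter, moving with it: a block 12 mm thick along the slide direction (y), 26 mm wide (x), 50 mm tall, from 135 to 185 mm above the desk; this point is 160 mm above the desk. Same axes as the viewing lamp: +y is the opening direction. The lamphouse's top lies 5 mm below the tab
- shutter (a joint): travel of the steel shutter plate over the lamp's window, in m: 0 shut (start), 0.040 half open, 0.080 fully open (stop). The spring pushes it shut with about 3 N at 0, 7.4 N at half and 11.8 N fully open; released, it shuts by itself
- ink_bottle: bystander: slender closed bottle, 38 mm in diameter, 125 mm tall; origin at the centre of its underside
- mug: bystander: white open mug with a handle at its +y side, 80 mm in diameter, 92 mm tall; origin at the centre of its underside
- eraser: bystander: black rubber block 42 x 22 x 13 mm near the stage; origin at the centre of its underside
- tape: bystander: roll of tape lying flat, 60 mm in diameter, 19 mm tall, beyond the stage; origin at the centre of its underside
- stapler: bystander: stapler 130 mm long (x), 34 wide, 43 tall; origin at the centre of its underside
Not all that is in view belongs to the job. Leave any turquoise look-alike of the jar alone.

How it is judged:
On the way, in this order (a step that is already met when the one before it is completed fails the run):
1. the jar stands upright on the stage, released, the shutter still shut (horizontal distance between jar and stage below 0.016 m and z of jar in the frame of stage between -0.004 and 0.004 m and angle between jar's own z axis and vertical below 0.08 rad and linear speed of jar below 0.02 m/s and contact force between the fingers and jar below 0.1 N and value of joint shutter below 0.01 m), for 0.3 s.
2. the shutter is held half open against its spring (value of joint shutter between 0.035 and 0.045 m and contact force between the fingers and shutter above 3 N), for 0.5 s.
At the end, for the whole second after the job is handed in: The fingers hold the shutter against its spring (more than 3 N) at 40 mm of travel, within 5 mm; the jar stands untouched, at rest and upright (within 0.08 rad) with its whole foot on the stage (centre within 16 mm) (all of step 2 and horizontal distance between jar and stage below 0.016 m and z of jar in the frame of stage between -0.004 and 0.004 m and angle between jar's own z axis and vertical below 0.08 rad and linear speed of jar below 0.02 m/s and contact force between the arm and jar below 0.1 N); the arm keeps its last pose, push and grip.
It fails at once if the shutter is opened all the way (beyond 74 mm) (value of joint shutter above 0.074 m).
It fails at once if the jar is tipped (beyond 0.6 rad) (angle between jar's own z axis and vertical above 0.6 rad).
It fails at once if the jar is dropped or flung (loose and faster than 0.7 m/s) (contact force between the fingers and jar below 0.05 N and linear speed of jar above 0.7 m/s).
It fails at once if a bystander is moved by more than 30 mm (distance of any of ink_bottle, mug, eraser, tape, stapler from where it was at the start of the episode above 0.03 m).
It also fails if it takes over 61 s, if anything falls off the work surface, if the arm or the gripper's body presses on something with over 40 N, if the wrist force passes 120 N, or if a joint passes its speed limit or range.

## Working session

There is one attempt and no reset: what is moved stays moved. The work goes in short steps, Python scripts to look and compute and a tool call to move; the robot and the scene stay as the last step left them, time stands still between calls to the robot, and variables do not carry over. Pictures are saved under pics/ and viewed, about 8 in all and at most 12, crops included, and the job is handed in when it is done.

Besides the shell and the picture viewer there is one more tool, called after "Call:" by a JSON object that holds its "method" and its "body". send_rows: Moves the arm, as the interface text tells. Its arguments: {"type":"object","properties":{"motion":{"type":"array"},"hand":{"type":"number"},"squeeze":{"type":"number"}},"required":["motion"]}

```bash
mkdir -p pics; ls; cat > h.py <<'E'
from station import *
import numpy as np, cv2
from scipy.spatial.transform import Rotation as R
def cloud(d):
    h,w=d["range_z"].shape; f=h/2/np.tan(np.radians(d["vertical_fov"])/2)
    u,v=np.meshgrid(np.arange(w),np.arange(h)); z=d["range_z"]
    P=np.stack([(u-d["cx"])/f*z,-(v-d["cy"])/f*z,-z,np.ones_like(z)],-1)
    W=(P@np.array(d["cam_to_world"]).T)[...,:3]; W[z==0]=np.nan
    return W
E
python3 - <<'E'
from h import *
for n in("top","side"):
    d=grab_frame(n); cv2.imwrite(f"pics/{n}0.png",d["frame"]); np.save(n+"0.npy",cloud(d)); np.savez(n+"0.npz",**{k:v for k,v in d.items()})
    print(n,[ (k,np.round(v,3) ) for k,v in d.items() if k not in("frame","range_z")], (d["range_z"]==0).mean())
print(get_state())
E
```

```text
pics
top [('vertical_fov', np.float64(51.072)), ('cx', np.float64(318.846)), ('cy', np.float64(206.389)), ('cam_to_world', array([[ 0.028,  0.995, -0.1  ,  0.418],
       [-1.   ,  0.027, -0.007, -0.023],
       [-0.004,  0.1  ,  0.995,  1.405],
       [ 0.   ,  0.   ,  0.   ,  1.   ]]))] 0.003984375
side [('vertical_fov', np.float64(47.017)), ('cx', np.float64(319.567)), ('cy', np.float64(203.503)), ('cam_to_world', array([[-0.995,  0.068, -0.076,  0.478],
       [-0.102, -0.705,  0.702,  0.809],
       [-0.006,  0.706,  0.708,  0.95 ],
       [ 0.   ,  0.   ,  0.   ,  1.   ]]))] 0.0039375
{'t': 0.1, 'q': array([-9.23872157e-01,  3.59330748e-01,  1.11581661e-02, -2.63555330e-04,
       -1.22409557e+00, -2.88147455e-01]), 'qd': array([-0.00061547, -0.00082091,  0.00229267,  0.00057606,  0.0001315 ,
       -0.00029919]), 'joint_efforts': array([-3.04079535e-03, -5.84162807e+01,  2.93747699e+01,  7.01551169e+00,
        1.02294763e-02, -6.85127270e-05]), 'eef_pos': array([ 0.23697759, -0.63186098,  0.40381761]), 'ee_rot': array([ 3.14011109e+00, -1.80734382e-04, -2.78290554e+00]), 'force': array([-0.10954028, -0.05332335, -0.74170009]), 'moment': array([-0.01119302, -0.00908181, -0.0452137 ]), 'width': 0.08814193948231072}
```

View pics/top0.png

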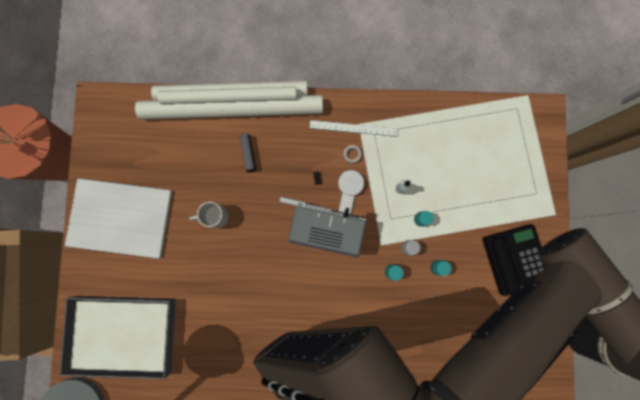

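View pics/side0.png

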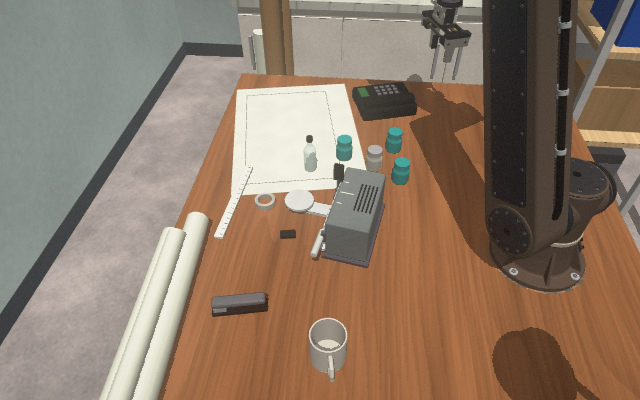

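The top view shows stage (351,183), lamphouse (327,229), tab (347,212), spring barrel (290,202), mug (210,214), ink bottle (405,186), stapler (248,152), tape (352,153) and eraser (317,178).
What could be taken for the jar: the grey-lidded squat jar at top (412,247) / side (374,157), turquoise look-alikes at top (396,272), (443,268) and (426,218), and the slender ink bottle at (405,186). I choose (412,247). Next I measure it and check it in a close crop.

```bash
python3 - <<'E'
from h import *
W=np.load("top0.npy"); S=np.load("side0.npy"); I=cv2.imread("pics/top0.png"); J=cv2.imread("pics/side0.png")
def top(c,r,zlo,zhi,n=""):
    m=np.zeros(W.shape[:2],bool); m[c[1]-r:c[1]+r,c[0]-r:c[0]+r]=1
    m&=(W[...,2]>zlo)&(W[...,2]<zhi)
    k,l,st,ce=cv2.connectedComponentsWithStats(m.astype(np.uint8))
    i=1+np.argmax(st[1:,4]); p=W[l==i]
    (c2,sz,a)=cv2.minAreaRect(p[:,:2].astype(np.float32))
    print(n,len(p),"mean",p.mean(0).round(4),"rect",np.round(c2,4),np.round(sz,4),round(a,1),"circ",np.round(cv2.minEnclosingCircle(p[:,:2].astype(np.float32)),4) if 0 else "", "z",np.percentile(p[:,2],[10,50,90]).round(4))
top((412,247),14,.06,.09,"jar")
top((405,186),12,.10,.15,"inkcap")
for c in((396,272),(443,268),(426,218)): top(c,14,.06,.09,"turq")
top((351,183),20,.022,.04,"stage")
top((327,229),50,.12,.136,"lamp")
top((347,212),10,.165,.2,"tab")
top((317,178),10,.005,.03,"eraser"); top((352,153),12,.01,.03,"tape"); top((248,152),25,.02,.06,"stapler");top((210,214),20,.06,.11,"mug")
# lamp top edge fit using side view
for X,n in((W,"top"),(S,"side")):
    m=(abs(X[...,2]-.13)<.004)&(X[...,0]>.3)&(X[...,0]<.55)&(abs(X[...,1])<.2)
    k,l,st,ce=cv2.connectedComponentsWithStats(m.astype(np.uint8)); i=1+np.argmax(st[1:,4]); p=X[l==i]
    print(n,"lamptop",len(p),cv2.minAreaRect(p[:,:2].astype(np.float32)),p[:,2].mean())
    for nm,lo,hi,b in(("stage",.024,.036,None),("tab",.15,.19,None)):
        m=(X[...,2]>lo)&(X[...,2]<hi)&(X[...,0]>(.4))&(X[...,0]<.62)&(X[...,1]>-.16)&(X[...,1]<0.0)
        k,l,st,ce=cv2.connectedComponentsWithStats(m.astype(np.uint8)); i=1+np.argmax(st[1:,4]); p=X[l==i]
        print(n,nm,len(p),p.mean(0).round(4),cv2.minAreaRect(p[:,:2].astype(np.float32)), p[:,2].max())
a=cv2.resize(I[150:290,270:470],None,fx=4,fy=4,interpolation=cv2.INTER_CUBIC)
cv2.imwrite("pics/crop1.png",a)
m=(S[...,2]>.06)&(S[...,2]<.09); 
print("side jar lid",S[150:154,370:378].reshape(-1,3).mean(0))
E
```

```text
jar 176 mean [ 0.4291 -0.3115  0.0725] rect [ 0.4293 -0.3116] [0.0441 0.0446] 44.5 circ  z [0.0692 0.0725 0.0766]
inkcap 38 mean [ 0.6261 -0.2846  0.1241] rect [ 0.6266 -0.2851] [0.0175 0.0169] 43.0 circ  z [0.1194 0.1247 0.1291]
turq 178 mean [ 0.348  -0.2597  0.0724] rect [ 0.3476 -0.26  ] [0.0441 0.0444] 6.1 circ  z [0.0688 0.0726 0.0758]
turq 185 mean [ 0.367  -0.4093  0.0722] rect [ 0.3671 -0.41  ] [0.0441 0.0453] 1.9 circ  z [0.0679 0.0726 0.0758]
turq 172 mean [ 0.525  -0.3544  0.0723] rect [ 0.5252 -0.3551] [0.042  0.0438] 2.8 circ  z [0.0686 0.0726 0.0759]
stage 491 mean [ 0.6375 -0.1162  0.0304] rect [ 0.637  -0.1154] [0.0817 0.0802] 1.9 circ  z [0.0266 0.0305 0.034 ]
lamp 2565 mean [ 0.475  -0.0395  0.1299] rect [ 0.4772 -0.0402] [0.2201 0.1149] 79.4 circ  z [0.1265 0.13   0.1334]
tab 38 mean [ 0.5259 -0.0949  0.1846] rect [ 0.5259 -0.095 ] [0.0235 0.0117] 0.5 circ  z [0.1822 0.1847 0.1877]
eraser 83 mean [ 0.654  -0.0032  0.0129] rect [ 0.6549 -0.0046] [0.0425 0.0272] 14.9 circ  z [0.0083 0.0131 0.0166]
tape 149 mean [ 0.7386 -0.1192  0.0187] rect [ 0.7387 -0.119 ] [0.058
[... 581 characters left out ...]
9
top tab 40 [ 0.5252 -0.0943  0.1816] ((0.5258271098136902, -0.09497833997011185), (0.01161988079547882, 0.024196553975343704), 79.30939483642578) 0.18925419887805583
side lamptop 2505 ((0.4744754433631897, -0.03531045466661453), (0.22220367193222046, 0.1101163923740387), 79.14360046386719) 0.13089244297666272
side stage 127 [ 0.6099 -0.1096  0.0309] ((0.6083289980888367, -0.1137283593416214), (0.022970741614699364, 0.07563957571983337), 0.3963342607021332) 0.03571504644194812
side tab 135 [ 0.5263 -0.0881  0.1715] ((0.5262864232063293, -0.09066945314407349), (0.016291562467813492, 0.027286794036626816), 72.1031265258789) 0.1887042178848901
side jar lid [ 0.43275134 -0.29704972  0.07314442]
```

View pics/crop1.png

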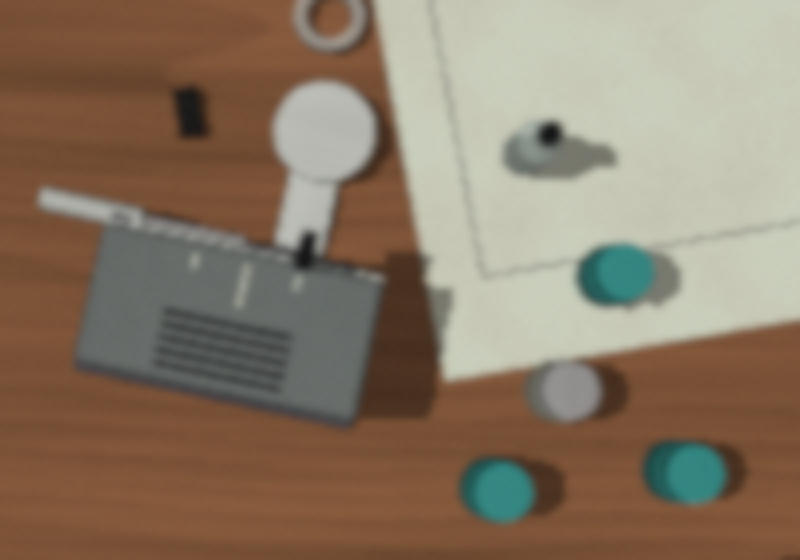

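The crop confirms it: one clear jar with a grey steel lid at crop (570,390), three turquoise ones around it. Its lid height is 0.0725 m, as expected. The lamp fit is consistent: yaw about -10.7° gives a predicted stage of (.639,-.117), against (.637,-.116) measured.

```bash
cat >> h.py <<'E'
YAW=-10.75
def go(x,y,z,yaw=169.25):
    "offset cm / turn deg from the measured pose to put the grasp point at x,y,z"
    s=get_state(); Rm=R.from_euler("xyz",s["ee_rot"]); g=s["eef_pos"]+Rm.apply([0,0,.159])
    Rt=R.from_euler("xyz",[np.pi,0,np.radians(yaw)])
    tcp=np.array([x,y,z+.159])
    off=Rm.inv().apply(tcp-s["eef_pos"])*100
    turn=-np.degrees((np.radians(yaw)-s["ee_rot"][2]+np.pi)%(2*np.pi)-np.pi)
    print("t",round(s["t"],2),"grasp",g.round(4),"rpy",np.degrees(s["ee_rot"]).round(2),"w",round(s["width"],4),"F",np.round(s["force"],1),"off",off.round(2),"turn",turn.round(2))
E
python3 -c "
from h import *
go(.4293,-.3116,.246)"
```

```text
t 0.1 grasp [ 0.2369 -0.6317  0.2448] rpy [ 1.7992e+02 -1.0000e-02 -1.5945e+02] w 0.0881 F [-0.1 -0.1 -0.7] off [-29.25  23.24  -0.09] turn 31.3
```

Call:
{"method": "send_rows", "body": {"motion": [{"offset": [-3.6, 2.9, 0], "turn": 4}, {"offset": [-7.3, 5.8, 0], "turn": 8}, {"offset": [-11, 8.7, 0], "turn": 12}, {"offset": [-14.6, 11.6, 0], "turn": 16}, {"offset": [-18.3, 14.5, 0], "turn": 20}, {"offset": [-22, 17.4, 0], "turn": 24}, {"offset": [-25.6, 20.3, 0], "turn": 28}, {"offset": [-29.3, 23.2, 0], "turn": 31.3}], "hand": 1}}

```text
t: 0.9
eef_pos: [0.4303, -0.3101, 0.4046]
ee_rot: [3.141, -0.0, 2.951]
force: [0.7, -1.1, -0.3]
width: 0.0872
```

```bash
python3 -c "
from h import *
go(.4293,-.3116,.05)
d=grab_frame('side');cv2.imwrite('pics/side1.png',cv2.resize(d['frame'][60:260,240:560],None,fx=2.5,fy=2.5))
go(.4293,-.3116,.05)"
```

```text
t 0.9 grasp [ 0.4303 -0.3101  0.2456] rpy [ 1.7999e+02 -1.0000e-02  1.6909e+02] w 0.0872 F [ 0.7 -1.1 -0.3] off [ 0.07 -0.17 19.56] turn -0.16
t 0.95 grasp [ 0.4333 -0.306   0.2456] rpy [1.7993e+02 7.0000e-02 1.6900e+02] w 0.0876 F [ 1.7  3.5 -0.6] off [ 0.29 -0.63 19.56] turn -0.25
```

View pics/side1.png

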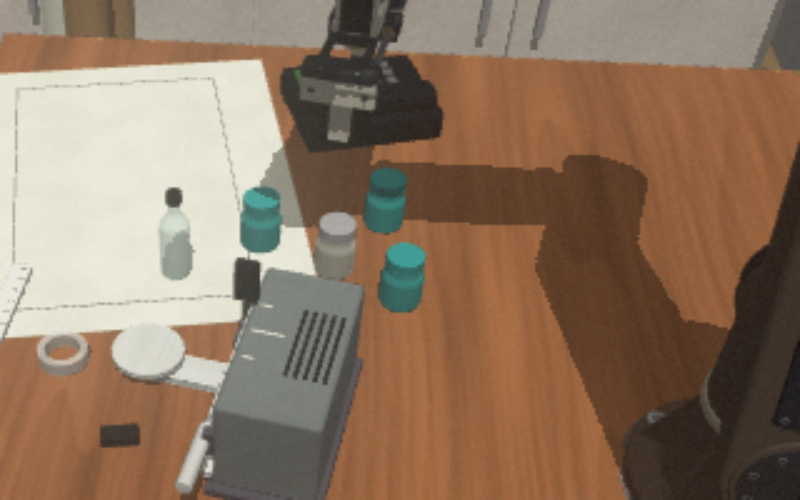

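The side crop shows the gripper above the jar (jar at crop (336,245), gripper at (350,100)), still settling. I'll go part way down and re-check.

Call:
{"method": "send_rows", "body": {"motion": [{"offset": [0, 0, 2], "turn": 0}, {"offset": [0, 0, 4], "turn": 0}, {"offset": [0, 0, 6.5], "turn": 0}, {"offset": [0, 0, 9], "turn": 0}, {"offset": [0, 0, 10], "turn": 0}, {"offset": [0, 0, 10], "turn": 0}, {"offset": [0, 0, 10], "turn": 0}]}}

```text
t: 1.65
eef_pos: [0.4302, -0.3121, 0.3054]
ee_rot: [-3.141, 0.0, 2.954]
force: [0.4, -0.4, 0.3]
width: 0.0876
```

```bash
python3 - <<'E'
from h import *
go(.4293,-.3116,.05)
d=grab_frame('side');I=d["frame"];cv2.imwrite('pics/side2.png',cv2.resize(I[60:260,240:560],None,fx=2.5,fy=2.5))
d2=grab_frame('top');X=cloud(d);T=cloud(d2)
# expected finger positions; lid of jar seen from the side
m=(abs(X[...,2]-.0725)<.003)&(np.hypot(X[...,0]-.43,X[...,1]+.31)<.04)
p=X[m];print("side lid",len(p),p.mean(0),cv2.minAreaRect(p[:,:2].astype(np.float32)))
E
```

```text
t 1.65 grasp [ 0.4303 -0.3122  0.1464] rpy [-1.7998e+02  3.0000e-02  1.6927e+02] w 0.0876 F [ 0.4 -0.4  0.3] off [0.11 0.04 9.64] turn 0.02
side lid 104 [ 0.42917104 -0.30834579  0.07297535] ((0.42932769656181335, -0.3098571002483368), (0.04454448074102402, 0.04316550865769386), 60.428096771240234)
```

View pics/side2.png

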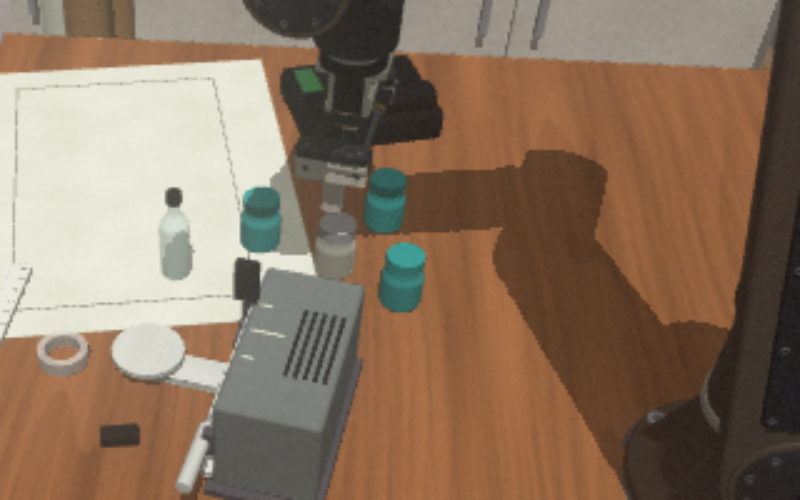

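Two-view lid estimates agree: (.429,-.312) from the top and (.429,-.310) from the side. The gripper is centred over the clear jar.

Call:
{"method": "send_rows", "body": {"motion": [{"offset": [0.1, 0, 2], "turn": 0}, {"offset": [0.1, 0, 4], "turn": 0}, {"offset": [0.1, 0, 6], "turn": 0}, {"offset": [0.1, 0, 8], "turn": 0}, {"offset": [0.1, 0, 9.5], "turn": 0}, {"offset": [0.1, 0, 10.3], "turn": 0}, {"offset": [0.1, 0, 10.3], "turn": 0}, {"offset": [0.1, 0, 10.3], "turn": 0}]}}

```text
t: 2.55
eef_pos: [0.4293, -0.3119, 0.2025]
ee_rot: [-3.141, 0.001, 2.954]
force: [-0.5, 0.6, -0.7]
width: 0.0877
```

Call:
{"method": "send_rows", "body": {"motion": [{"offset": [0, 0, 0], "turn": 0}, {"offset": [0, 0, 0], "turn": 0}, {"offset": [0, 0, 0], "turn": 0}, {"offset": [0, 0, 0], "turn": 0}, {"offset": [0, 0, 0], "turn": 0}, {"offset": [0, 0, 0], "turn": 0}, {"offset": [0, 0, 0], "turn": 0}, {"offset": [0, 0, 0], "turn": 0}], "hand": -1, "squeeze": 20}}

```text
t: 3.35
eef_pos: [0.4289, -0.3116, 0.2018]
ee_rot: [3.142, 0.0, 2.954]
force: [-0.8, 2.1, 3.2]
width: 0.0517
```

```bash
python3 -c "
from h import *
go(.4293,-.3116,.24)"
```

```text
t 3.35 grasp [ 0.429  -0.3116  0.0428] rpy [1.8000e+02 1.0000e-02 1.6926e+02] w 0.0517 F [-0.8  2.1  3.2] off [-4.000e-02  1.000e-02 -1.972e+01] turn 0.01
```

Width is 51.7 mm, which matches the jar. Lifting.

Call:
{"method": "send_rows", "body": {"motion": [{"offset": [0, 0, -1], "turn": 0}, {"offset": [0, 0, -3.5], "turn": 0}, {"offset": [0, 0, -6.5], "turn": 0}, {"offset": [0, 0, -9.5], "turn": 0}, {"offset": [0, 0, -12.5], "turn": 0}, {"offset": [0, 0, -15.5], "turn": 0}, {"offset": [0, 0, -17], "turn": 0}, {"offset": [0, 0, -17], "turn": 0}]}}

```text
t: 4.15
eef_pos: [0.4291, -0.312, 0.3744]
ee_rot: [-3.141, 0.005, 2.954]
force: [-0.5, 0.4, -2.0]
width: 0.0514
```

```bash
python3 -c "
from h import *
go(.638,-.116,.214)"
```

```text
t 4.15 grasp [ 0.4298 -0.3122  0.2154] rpy [-179.95    0.26  169.26] w 0.0514 F [-0.5  0.4 -2. ] off [-16.88  23.14   0.2 ] turn 0.01
```

Call:
{"method": "send_rows", "body": {"motion": [{"offset": [-1, 1.4, 0], "turn": 0}, {"offset": [-3, 4.2, 0], "turn": 0}, {"offset": [-5.7, 7.8, 0], "turn": 0}, {"offset": [-8.5, 11.6, 0], "turn": 0}, {"offset": [-11.3, 15.5, 0], "turn": 0}, {"offset": [-14, 19.2, 0], "turn": 0}, {"offset": [-16, 22, 0], "turn": 0}, {"offset": [-16.9, 23.1, 0], "turn": 0}]}}

```text
t: 4.95
eef_pos: [0.6399, -0.1131, 0.369]
ee_rot: [-3.141, -0.003, 2.956]
force: [-0.7, -0.4, -2.8]
width: 0.0515
```

Call:
{"method": "send_rows", "body": {"motion": [{"offset": [0, 0, 2], "turn": 0}, {"offset": [0, 0, 4], "turn": 0}, {"offset": [0, 0, 6], "turn": 0}, {"offset": [0, 0, 8], "turn": 0}, {"offset": [0, 0, 9], "turn": 0}, {"offset": [0, 0, 9], "turn": 0}, {"offset": [0, 0, 9], "turn": 0}]}}

```text
t: 5.65
eef_pos: [0.6382, -0.1163, 0.2818]
ee_rot: [-3.141, -0.0, 2.954]
force: [-0.6, -0.3, -1.5]
width: 0.0512
```

```bash
python3 - <<'E'
from h import *
go(.638,-.116,.072)
d=grab_frame('side');I=d["frame"];cv2.imwrite('pics/side3.png',cv2.resize(I[130:270,200:400],None,fx=4,fy=4))
X=cloud(d)
m=(abs(X[...,2]-.0305)<.003)&(np.hypot(X[...,0]-.638,X[...,1]+.116)<.05)
p=X[m];print("side stage",len(p),p.mean(0),cv2.minAreaRect(p[:,:2].astype(np.float32)))
S=np.load("side0.npy");m=(abs(S[...,2]-.0305)<.003)&(np.hypot(S[...,0]-.65,S[...,1]+.116)<.06)
p=S[m];print("side0 stage",len(p),p.mean(0),cv2.minAreaRect(p[:,:2].astype(np.float32)))
E
```

```text
t 5.65 grasp [ 0.6381 -0.1163  0.1228] rpy [-1.7998e+02 -1.0000e-02  1.6926e+02] w 0.0512 F [-0.6 -0.3 -1.5] off [0.02 0.02 5.08] turn 0.01
side stage 409 [ 0.63778537 -0.10909927  0.03101906] ((0.636650800704956, -0.10987166315317154), (0.0819297730922699, 0.08288837224245071), 15.03540325164795)
side0 stage 421 [ 0.63742882 -0.11156677  0.0310716 ] ((0.6376230716705322, -0.11324232071638107), (0.08486520498991013, 0.08221802115440369), 65.08069610595703)
```

View pics/side3.png

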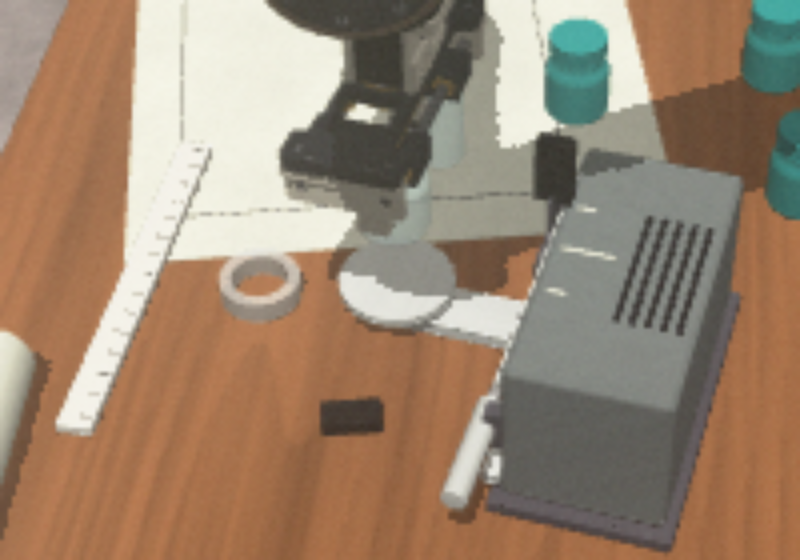

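The crop shows the jar held upright above the stage (stage centre at crop (397,285), jar at about (400,220)). Bystanders are undisturbed. About 50 mm is left to descend.

Call:
{"method": "send_rows", "body": {"motion": [{"offset": [0, 0.1, 1.2], "turn": 0}, {"offset": [0, 0.1, 2.4], "turn": 0}, {"offset": [0, 0.1, 3.5], "turn": 0}, {"offset": [0, 0.1, 4.2], "turn": 0}, {"offset": [0, 0.1, 4.5], "turn": 0}, {"offset": [0, 0.1, 4.5], "turn": 0}, {"offset": [0, 0.1, 4.5], "turn": 0}]}}

```text
t: 6.4
eef_pos: [0.6384, -0.1153, 0.2369]
ee_rot: [-3.142, 0.0, 2.954]
force: [0.4, 0.6, -2.1]
width: 0.0513
```

Call:
{"method": "send_rows", "body": {"motion": [{"offset": [0, 0, 0.1], "turn": 0}, {"offset": [0, 0, 0.2], "turn": 0}, {"offset": [0, 0, 0.3], "turn": 0}, {"offset": [0, 0, 0.3], "turn": 0}, {"offset": [0, 0, 0.3], "turn": 0}]}}

```text
t: 6.9
eef_pos: [0.6382, -0.1153, 0.2337]
ee_rot: [3.142, 0.0, 2.954]
force: [0.0, 0.8, -2.8]
width: 0.0515
```

Call:
{"method": "send_rows", "body": {"motion": [{"offset": [0, 0, 0.1], "turn": 0}, {"offset": [0, 0, 0.1], "turn": 0}, {"offset": [0, 0, 0.1], "turn": 0}]}}

```text
t: 7.2
eef_pos: [0.6382, -0.1153, 0.2326]
ee_rot: [-3.142, -0.0, 2.954]
force: [-0.3, 0.3, -1.6]
width: 0.0508
```

Call:
{"method": "send_rows", "body": {"motion": [{"offset": [0, 0, 0.1], "turn": 0}, {"offset": [0, 0, 0.1], "turn": 0}, {"offset": [0, 0, 0.1], "turn": 0}]}}

```text
t: 7.5
eef_pos: [0.6383, -0.1153, 0.2319]
ee_rot: [3.142, 0.0, 2.954]
force: [-0.7, 0.6, -0.0]
width: 0.0513
```

Call:
{"method": "send_rows", "body": {"motion": [{"offset": [0, 0, 0.1], "turn": 0}, {"offset": [0, 0, 0.1], "turn": 0}, {"offset": [0, 0, 0.1], "turn": 0}]}}

```text
t: 7.8
eef_pos: [0.6382, -0.1153, 0.2318]
ee_rot: [-3.142, 0.001, 2.954]
force: [-3.7, 1.0, 7.2]
width: 0.0511
```

Contact: 7 N upward at the expected height. Releasing.

Call:
{"method": "send_rows", "body": {"motion": [{"offset": [0, 0, 0], "turn": 0}, {"offset": [0, 0, 0], "turn": 0}, {"offset": [0, 0, 0], "turn": 0}, {"offset": [0, 0, 0], "turn": 0}, {"offset": [0, 0, 0], "turn": 0}, {"offset": [0, 0, 0], "turn": 0}, {"offset": [0, 0, 0], "turn": 0}], "hand": 1}}

```text
t: 8.5
eef_pos: [0.6382, -0.1153, 0.2306]
ee_rot: [-3.142, -0.0, 2.954]
force: [-0.1, 0.3, -0.9]
width: 0.0874
```

Call:
{"method": "send_rows", "body": {"motion": [{"offset": [0, 0, -1], "turn": 0}, {"offset": [0, 0, -3], "turn": 0}, {"offset": [0, 0, -6], "turn": 0}, {"offset": [0, 0, -9.5], "turn": 0}, {"offset": [0, 0, -13], "turn": 0}, {"offset": [0, 0, -16], "turn": 0}, {"offset": [0, 0, -17], "turn": 0}, {"offset": [0, 0, -17], "turn": 0}]}}

```text
t: 9.3
eef_pos: [0.6383, -0.1153, 0.4033]
ee_rot: [3.141, 0.004, 2.954]
force: [1.2, 0.8, -1.2]
width: 0.0874
```

```bash
python3 - <<'E'
from h import *
d=grab_frame('side');I=d["frame"];cv2.imwrite('pics/side4.png',cv2.resize(I[130:270,200:400],None,fx=4,fy=4))
X=cloud(d)
m=(abs(X[...,2]-.103)<.004)&(np.hypot(X[...,0]-.638,X[...,1]+.116)<.05)
p=X[m];print("lid",len(p),p.mean(0),cv2.minAreaRect(p[:,:2].astype(np.float32)))
O=np.array([.5294,-.0495]);ex=np.array([.982,-.187]);ey=-np.array([-.187,-.982])
m=(X[...,2]>.142)&(X[...,2]<.19)&(np.hypot(X[...,0]-.526,X[...,1]+.093)<.035); p=X[m]
q=(p[:,:2]-O); bx=q@ex; by=q@ey
print("tab body x",np.percentile(bx,[2,50,98]).round(4),"y",np.percentile(by,[2,50,98]).round(4),"z",p[:,2].max())
S=I.astype(int); W=np.load("top0.npy"); T=cv2.imread("pics/top0.png").min(2)
for n,X,g in(("side",X,I.min(2)),("top",W,T)):
    q=X[...,:2]-O; bx=q@ex; by=q@ey
    m=(abs(X[...,2]-.13)<.006)&(bx<-.012)&(bx>-.05)&(abs(by)<.09)
    m&=g>np.nanmedian(g[m])+35
    k,l,st,ce=cv2.connectedComponentsWithStats(m.astype(np.uint8))
    for i in range(1,k): print(n,"mark",st[i,4],"bx,by",bx[l==i].mean().round(4),by[l==i].mean().round(4),X[l==i].mean(0).round(4))
t=O+.006*ex-.045*ey; print("tab",t); go(t[0],t[1],.246)
E
```

```text
lid 157 [ 0.63791909 -0.11328813  0.10322555] ((0.6395263075828552, -0.11494728922843933), (0.04341702163219452, 0.047269679605960846), 51.653541564941406)
tab body x [-0.0076  0.0045  0.0179] y [-0.0463 -0.0377 -0.0341] z 0.18962859023104073
side mark 3 bx,by -0.0192 -0.0419 [ 0.5027 -0.0871  0.1328]
side mark 13 bx,by -0.0292 -0.0028 [ 0.5002 -0.0468  0.132 ]
side mark 4 bx,by -0.0171 0.0364 [ 0.5194 -0.0105  0.132 ]
top mark 1 bx,by -0.027 -0.0058 [ 0.5018 -0.0502  0.1285]
tab [ 0.526877 -0.094812]
t 9.35 grasp [ 0.6382 -0.1151  0.2423] rpy [1.7996e+02 7.0000e-02 1.6925e+02] w 0.0871 F [ 0.4 -0.6 -0.8] off [11.29 -0.07 -0.39] turn 0.0
```

View pics/side4.png

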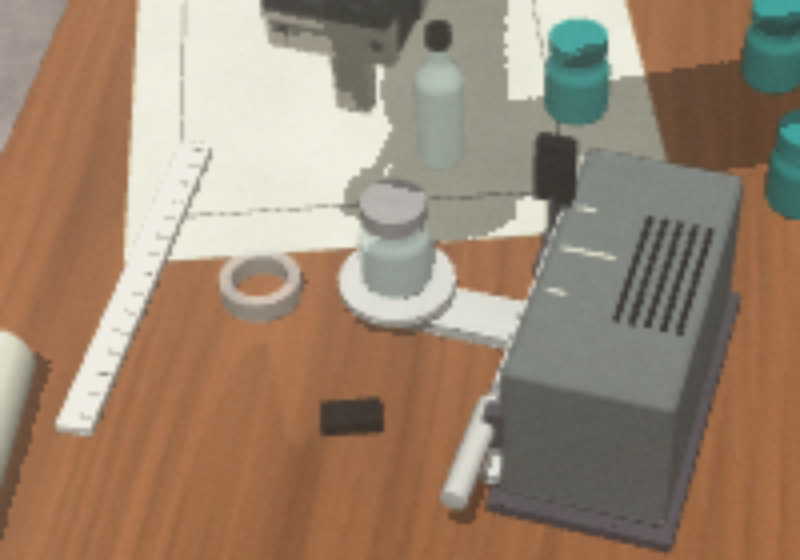

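The jar stands upright in the middle of the stage: lid at z .103, centre within about 2 mm, and in the crop at (395,245) on the stage at (397,285). The shutter is still shut, with the tab beside the right-hand short mark. Next I go above the tab and descend with the jaws along the slide direction.

Call:
{"method": "send_rows", "body": {"motion": [{"offset": [2, 0, -0.4], "turn": 0}, {"offset": [5, 0, -0.4], "turn": 0}, {"offset": [8, 0, -0.4], "turn": 0}, {"offset": [10.3, 0, -0.4], "turn": 0}, {"offset": [11.3, 0, -0.4], "turn": 0}, {"offset": [11.3, 0, -0.4], "turn": 0}, {"offset": [11.3, 0, -0.4], "turn": 0}]}}

```text
t: 10.05
eef_pos: [0.5277, -0.0942, 0.4042]
ee_rot: [-3.141, -0.0, 2.954]
force: [-0.4, 0.5, 1.1]
width: 0.0879
```

```bash
python3 -c "
from h import *
go(.5265,-.0943,.166)"
```

```text
t 10.05 grasp [ 0.5276 -0.0942  0.2452] rpy [-1.7999e+02 -2.0000e-02  1.6927e+02] w 0.0879 F [-0.4  0.5  1.1] off [ 0.11 -0.03  7.92] turn 0.02
```

Call:
{"method": "send_rows", "body": {"motion": [{"offset": [0.1, 0, 1.5], "turn": 0}, {"offset": [0.1, 0, 3.5], "turn": 0}, {"offset": [0.1, 0, 5.5], "turn": 0}, {"offset": [0.1, 0, 7], "turn": 0}, {"offset": [0.1, 0, 7.9], "turn": 0}, {"offset": [0.1, 0, 7.9], "turn": 0}, {"offset": [0.1, 0, 7.9], "turn": 0}]}}

```text
t: 10.75
eef_pos: [0.5268, -0.0941, 0.3258]
ee_rot: [-3.141, -0.0, 2.954]
force: [0.0, 0.9, 0.1]
width: 0.0877
```

Call:
{"method": "send_rows", "body": {"motion": [{"offset": [0, 0, 0], "turn": 0}, {"offset": [0, 0, 0], "turn": 0}, {"offset": [0, 0, 0], "turn": 0}, {"offset": [0, 0, 0], "turn": 0}, {"offset": [0, 0, 0], "turn": 0}, {"offset": [0, 0, 0], "turn": 0}, {"offset": [0, 0, 0], "turn": 0}, {"offset": [0, 0, 0], "turn": 0}], "hand": -1, "squeeze": 25}}

```text
t: 11.55
eef_pos: [0.5262, -0.094, 0.3257]
ee_rot: [-3.142, -0.0, 2.954]
force: [0.3, 0.6, -0.2]
width: 0.0289
```

Call:
{"method": "send_rows", "body": {"motion": [{"offset": [0, 0, 0], "turn": 0}, {"offset": [0, 0, 0], "turn": 0}, {"offset": [0, 0, 0], "turn": 0}, {"offset": [0, 0, 0], "turn": 0}]}}

```text
t: 11.95
eef_pos: [0.5263, -0.093, 0.3256]
ee_rot: [3.14, 0.0, 2.954]
force: [-0.2, 7.5, 0.8]
width: 0.0113
```

The tab is gripped: width 11.3 mm, with the shutter against its shut stop. Sliding +y slowly, short of half at first.

Call:
{"method": "send_rows", "body": {"motion": [{"offset": [0, 0.5, 0], "turn": 0}, {"offset": [0, 1, 0], "turn": 0}, {"offset": [0, 1.5, 0], "turn": 0}, {"offset": [0, 2, 0], "turn": 0}, {"offset": [0, 2.5, 0], "turn": 0}, {"offset": [0, 3, 0], "turn": 0}, {"offset": [0, 3, 0], "turn": 0}, {"offset": [0, 3, 0], "turn": 0}]}}

```text
t: 12.75
eef_pos: [0.5317, -0.0647, 0.3256]
ee_rot: [-3.141, -0.0, 2.954]
force: [0.7, -5.5, -0.6]
width: 0.0119
```

```bash
python3 -c "
from h import *
s=get_state();print(s['force'],s['width'],((s['eef_pos'][:2]-[.5263,-.093])@[.187,.982]))"
```

```text
[ 0.73971991 -5.47203542 -0.5923118 ] 0.011896144304600452 0.028824979162720206
```

Call:
{"method": "send_rows", "body": {"motion": [{"offset": [0, 0.4, 0], "turn": 0}, {"offset": [0, 0.8, 0], "turn": 0}, {"offset": [0, 1.15, 0], "turn": 0}, {"offset": [0, 1.15, 0], "turn": 0}, {"offset": [0, 1.15, 0], "turn": 0}, {"offset": [0, 1.15, 0], "turn": 0}]}}

```text
t: 13.35
eef_pos: [0.5338, -0.0537, 0.3256]
ee_rot: [-3.14, -0.0, 2.954]
force: [-0.1, -7.8, -1.3]
width: 0.0118
```

```bash
python3 - <<'E'
from h import *
s=get_state();print(s['force'],s['width'],((s['eef_pos'][:2]-[.5263,-.093])@[.187,.982]))
d=grab_frame('side');I=d["frame"];X=cloud(d);cv2.imwrite('pics/side5.png',cv2.resize(I[100:240,220:420],None,fx=4,fy=4))
O=np.array([.5294,-.0495]);ex=np.array([.982,-.187]);ey=np.array([.187,.982])
q=X[...,:2]-O
m=(abs(X[...,2]-.103)<.004)&(np.hypot(X[...,0]-.638,X[...,1]+.116)<.05)
p=X[m];print("lid",len(p),p.mean(0),cv2.minAreaRect(p[:,:2].astype(np.float32)))
print("tool body y",(s["eef_pos"][:2]-O)@ey)
E
```

```text
[-0.09283439 -7.81895264 -1.28465956] 0.011766268212371412 0.03995525968670653
lid 153 [ 0.63798019 -0.11305575  0.10332234] ((0.6398645639419556, -0.11551477015018463), (0.04326606169342995, 0.047868236899375916), 29.267539978027344)
tool body y -0.0033414403132934587
```

View pics/side5.png

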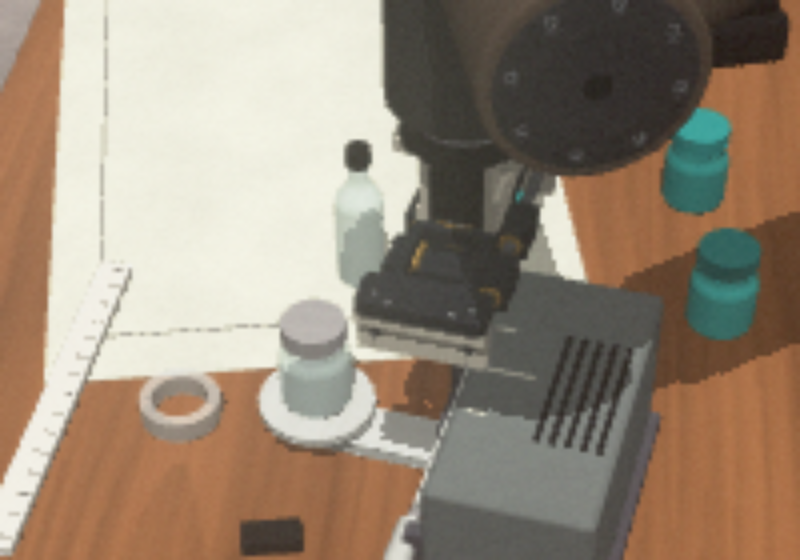

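Travel is 40.0 mm and spring force is 7.8 N (7.4 expected at half). The jar is unmoved on the stage (crop (315,360)), with the gripper level with the long mark. Holding, then handing in.

Call:
{"method": "send_rows", "body": {"motion": [{"offset": [0, 0, 0], "turn": 0}, {"offset": [0, 0, 0], "turn": 0}, {"offset": [0, 0, 0], "turn": 0}, {"offset": [0, 0, 0], "turn": 0}, {"offset": [0, 0, 0], "turn": 0}, {"offset": [0, 0, 0], "turn": 0}, {"offset": [0, 0, 0], "turn": 0}, {"offset": [0, 0, 0], "turn": 0}]}}

```text
t: 14.2
eef_pos: [0.5338, -0.0538, 0.3257]
ee_rot: [-3.14, -0.0, 2.954]
force: [-0.1, -7.9, -0.5]
width: 0.0115
```

```bash
python3 -c "
from h import *
s=get_state();tr=(s['eef_pos'][:2]-[.5263,-.093])@[.187,.982];print(s['t'],s['force'],s['width'],tr)
if abs(tr-.04)<.002: print(job_done())"
```

```text
14.2 [-0.06798613 -7.9354863  -0.45683277] 0.011535859321228808 0.03993552963696068
the job is handed in; nothing more can be done
None
```

I set the clear, steel-lidded jar upright on the stage and released it. I then gripped the shutter's tab, slid it to half open and handed the job in at 14.2 s while still holding it there. The hand-in reported no verdict.

- **Jar:** its lid is at z 0.103 m, as expected on the stage, and its centre is about 2 mm from the stage's. It had not moved when I checked again with the shutter half open.
- **Shutter:** the tab had travelled 39.9 mm from its shut stop, and the force on the tool was 7.9 N (about 7.4 N is expected at half). The grip was 11.5 mm wide on the 12 mm tab. The furthest it was opened was about 40 mm.
- **Bystanders:** those visible in the last pictures showed no movement. I did not re-measure their positions.

**Disagreement:** the camera estimate put the tab about 1.7 mm beyond the long mark, which is within the calibration error and the 5 mm tolerance. The gripper hid the tab in the last view, so the travel figure rests on the arm's own position and the spring force.

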